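# Unlock the dosing pump by feel and give one dose into the food cup

### The job

The dosing pump held in the bench bracket is twist-locked: turn its spout anticlockwise (seen from above) and feel for the place where the head gives way when pressed. Put the translucent food cup under the spout, standing on the table, then press the pump head fully down to its stop and let it spring up again. Pump nothing out while the cup is not under the spout, do not tip the cup over, and leave the jar, the canister and the dropper bottle standing where they are.

Things in the scene. Friction and masses are not known exactly. Their poses are not given: they have to be found in the camera images.
- pump: Amber bottle with a black pump, fixed in a steel bracket. Origin at the centre of the bottle's foot, z up. Bottle 60 mm in diameter up to 106 mm; black ribbed collar 40 mm in diameter from 129 to 150 mm above the table; the pump head stands above it on a thin stem. The bracket is at its +x side: an upright 100 mm high at the bottle and a foot plate out to 80 mm from the axis.
- head_top (a point): Centre of the top of the black pump head, on the pump's vertical axis, 186.5 mm above the table with the head up. x points along the spout. The head is a round knob 29 mm in diameter and 20 mm high, to be pinched across the spout (along this point's y) or pressed on top; 16 mm of free stem lie between it and the collar.
- outlet (a point): The mouth of the spout, 81.5 mm out from the pump's axis and 161 mm above the table with the head up. The spout is a level bar 11 mm thick, its upper side 184 mm above the table.
- pump_turn (a joint): Turn of head and spout about the vertical axis, rad, growing anticlockwise seen from above; 0 to 1.75, stays where left (light friction). Starts locked, at 0 to 0.1. The lock lets the head go down only within about 0.2 rad either side of one position, which lies somewhere between 0.6 and 1.3 rad, cannot be seen and differs each time.
- pump_head (a joint): Stroke of the sprung pump head, m: 0 up, 0.014 fully down at its stop; the spring takes about 4 N at the start and 10 N at the stop. While locked, the head is blocked after 1 mm.
- cup: Empty open translucent food cup, loose, 30 g: 89 mm across the rim, 66 mm across the foot, 60 mm high. Origin at the centre of its underside, z up. It stands upright on the table to the left of the pump.
- jar: Clear rearing cup with snap lid, brown filling, 102 mm across, 73 mm high, loose; bystander behind and left of the pump. Origin at the centre of its underside.
- canister: Square clear canister with a brown lid, 68x58x113 mm, loose; bystander to the right. Origin at the centre of its underside.
- dropper: Small brown dropper bottle with a black bulb, 33 mm across, 102 mm high, loose; bystander behind and right of the pump. Origin at the centre of its underside.
Not all that is in view belongs to the job. There is more than one size of the pump; the one meant has the size given above.

How it is judged:
By the outcome, as a careful person would: the job done as asked, in the order asked, and still so for the second after the job is handed in, with the robot touching nothing.
It also fails if it takes over 64 s, if anything falls off the work surface, if the arm or the gripper's body presses on something with over 40 N, if the wrist force passes 120 N, or if a joint passes its speed limit or range.

### The arm

A 6-joint arm with a two-finger parallel gripper is mounted at the origin on a cart in front of the work surface, level with it; the furniture and walls round the work are solid. World frame = base frame: x ahead of the robot, y to its left, z up, the work surface at z = 0. Lengths are in mm, angles in rad, forces in N, time in s.
With the tool pointing down it reaches from about 375 to 925 mm from the base axis. Payload 5.7 kg.
Tool frame: the origin (TCP) lies between the finger pads; the fingertips stand 19 mm ahead of it and the grasp point (between the pads) is the TCP; z points along the fingers, y is the line along which they close (so a half turn about z gives the same grasp; the last joint's range is limited). The gripper opens to 88 mm and grips with 3 to 60 N. Pads are 20 mm wide; open, the fingers measure 115 mm over their backs; the gripper's body (75 mm by 178 mm) begins 61 mm behind the grasp point.
Start: joints at [-1.291, 0.359, 1.51, -0, 1.272, -0.115], TCP at [230.757, -553.819, 241.623] pointing down, gripper open.
Joint ranges: [-2.97, 2.97], [-1.01, 2.36], [0.21, 2.38], [-0.96, 4.11], [0.2, 2.71], [-2.98, 2.98]. Speed limits (rad/s): [2.39, 2.39, 3.14, 3.14, 3.14, 3.14].

### API

Orientations are given as a unit quaternion [x, y, z, w].
In Python, from plant import env gives the robot as it stands.
- The arm moves only by the tool carry_out, never from a script. Its argument "deltas" is a list of rows, each a list of 7 numbers: the shift along the tool's x, y, z in cm, then the turn, a rotation vector about the tool's x, y, z in rad, then the gripper command: -1 is shut, 1 is fully open, values between are in proportion. In form: [[tx, ty, tz, ax, ay, az, fingers], ...]. A call has 1 to 12 rows; each row shifts and turns the commanded pose from where the row before left it, along the tool's axes as they then stand; what a row does not reach is not made up. A row lasts 1/10 s, in which the tool goes at most 50 mm and 8.59 degrees, less where a joint would pass 70% of its speed; a pose out of reach is approached as far as the arm can. A call is refused whole if a number of a shift passes 5 or a number of a turn 0.15, either way. A call with a gripper value outside its range is refused whole. The fingers move at their own pace and stop on an object; the grip force is fixed at half the most. Time passes only in rows, so rows that do not move let the fingers close. It gives the time, the measured TCP pose, the force, the opening and the grip force at its end, in the units of the state.
- env.read_state(): the state, without advancing time (a new reading comes with each control period).
- env.grab_frame(name): name is "scene" or "top" or "wrist"; returns a dict with "pixels" (480x640x3 uint8, red, green, blue), "range_z" (480x640 float32, mm along the optical axis (not along the pixel's ray), 0 where there is no reading), "mtx" (3x3 intrinsics, pixels), "dist" ([k1, k2, p1, p2, k3] as OpenCV has them; the pictures are not rectified), "R" (3x3) and "t" (3): a world point X has camera coordinates R X + t; the wrist camera has in their place "tool_from_camera" (4x4, takes a point from camera to tool coordinates, whose origin is the TCP and whose axes are the flange's). Camera axes: x right, y down, z forward; pixel columns grow to the right and rows downward; lengths in mm; the calibration is good to about 2 mm. A picture is of the moment at which its call begins: read the wrist's pose just before it.
- env.sign_off(): hands the job in; it is judged then, once.
The state is a dict: "clock": time; "joints": joint angles; "joint_vel": joint speeds; "effort": joint torques, N m; "ee_pos": TCP position; "ee_rot": TCP orientation; "ft_force": force on the tool from outside, world axes, zero at the start; "moment": the same for the moment, N m; "opening": finger opening in mm; "finger_force": force on a finger pad.
Only numpy, scipy, OpenCV 4.12 (cv2) and the standard library are available. Lean on these libraries where they do the work, as an engineer would, in place of code of your own. Each camera call takes 0.05 s, during which the arm holds its last target. There are 200 camera calls.

## Working session

There is one attempt and no reset: what is moved stays moved. The work goes in short steps, Python scripts to look and compute and a tool call to move; the robot and the scene stay as the last step left them, time stands still between calls to the robot, and variables do not carry over. Pictures are saved under pics/ and viewed, at most 10 in all, crops included, and the job is handed in when it is done.

Besides the shell and the picture viewer there is one more tool, called after ">>>" as name(argument=value, ...), one argument or row to a line, values as JSON. carry_out: Moves the arm, as the interface text tells. Its arguments: {"type":"object","properties":{"deltas":{"type":"array","items":{"type":"array","items":{"type":"number"}}}},"required":["deltas"]}

```bash
mkdir -p pics; cat > h.py <<'E'
import numpy as np, cv2
from plant import env
def grab(n):
    f=env.grab_frame(n); np.savez(f'pics/{n}.npz',**{k:np.array(v) for k,v in f.items()}); return f
def world(f,u,v,z=None,r=2):
    # pixel -> world, by depth or by plane z
    K,d=f['mtx'],f['dist']; p=cv2.undistortPoints(np.array([[[u,v]]],float),np.array(K),np.array(d))[0,0]
    R,t=np.array(f['R']),np.array(f['t']); ray=np.array([p[0],p[1],1.])
    if z is None:
        w=f['range_z'][int(v)-r:int(v)+r+1,int(u)-r:int(u)+r+1]; w=w[w>0]; s=np.median(w)
    else:
        c=-R.T@t; dr=R.T@ray; s=(z-c[2])/dr[2]
    return R.T@(ray*s-t)
def cloud(f):
    K,d=np.array(f['mtx']),np.array(f['dist']); v,u=np.mgrid[:480,:640]
    p=cv2.undistortPoints(np.stack([u,v],-1).reshape(-1,1,2).astype(float),K,d)[:,0]
    z=np.array(f['range_z']).reshape(-1,1); X=(np.c_[p,np.ones(len(p))]*z-np.array(f['t']))@np.array(f['R'])
    X[z[:,0]<=0]=np.nan; return X.reshape(480,640,3)
E
python3 - <<'E'
from h import *
for n in('scene','top'):
    f=grab(n); cv2.imwrite(f'pics/{n}1.png',f['pixels'][:,:,::-1])
    print(n,-np.array(f['R']).T@np.array(f['t']))
s=env.read_state();print(s)
E
```

```text
scene [375.44073952 505.46164501 811.0623826 ]
top [525.19251836 -15.5745878  988.36871068]
{'clock': 0.1, 'joints': array([-1.29112142e+00,  3.59412102e-01,  1.51129905e+00,  3.61326831e-05,
        1.27250142e+00, -1.15113546e-01]), 'joint_vel': array([-0.00055104, -0.00143313, -0.00375718,  0.00187686, -0.00037952,
        0.00014823]), 'effort': array([-2.84277382e-05, -5.16357994e+01, -2.71406651e+01,  6.77168998e-02,
        2.76113162e-02, -2.72601670e-05]), 'ee_pos': array([ 230.60434174, -553.28928677,  240.91562717]), 'ee_rot': array([ 9.80581659e-01,  1.96109545e-01, -4.93632071e-05, -8.08640129e-04]), 'ft_force': array([ 0.31856652, -0.10443084, -0.82811971]), 'moment': array([-0.00866186, -0.04848342, -0.06884995]), 'finger_force': 0.0, 'opening': 87.85475116561409}
```

View pics/scene1.png

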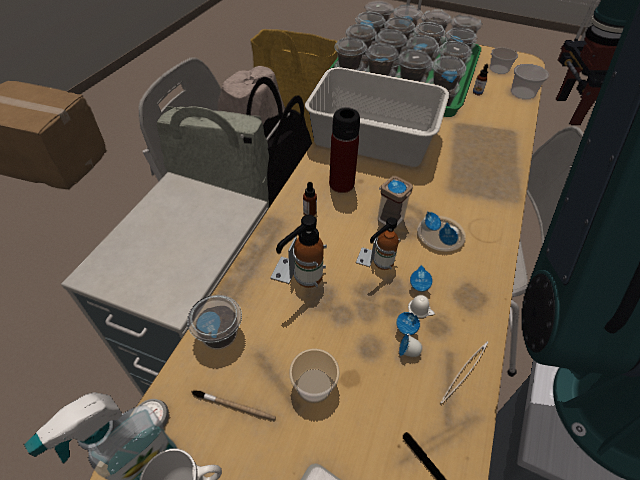

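View pics/top1.png

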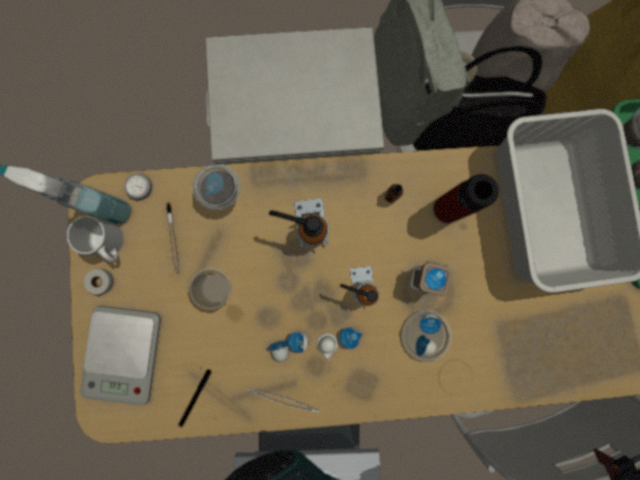

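The scene has two pumps. The larger is at scene (309,225) and top (312,228), the smaller at scene (387,230) and top (367,294). The candidate cup is at scene (314,378) and top (209,290); the other translucent cups, at scene (503,60) and (529,80), are far off on the right. The mug, the jar at top (215,190) and the dish at top (427,335) are not the cup. Next I'll measure the pump heights and sizes.

```bash
python3 - <<'E'
from h import *
f=dict(np.load('pics/top.npz')); X=cloud(f)
for n,(u,v) in dict(big=(312,226),small=(368,293)).items():
    w=X[v-35:v+35,u-50:u+35].reshape(-1,3); w=w[~np.isnan(w[:,0])]
    zt=np.percentile(w[:,2],99.7); print(n,'ztop',zt)
    hd=w[w[:,2]>zt-6]; print(' top pts',len(hd),hd.mean(0),hd.min(0),hd.max(0))
    for lo,hi in((180,190),(165,192),(125,152),(60,104)):
        q=w[(w[:,2]>lo)&(w[:,2]<hi)]
        if len(q): print(lo,hi,len(q),q.min(0).round(),q.max(0).round())
for n,p in dict(cup=(209,290),jar=(215,189),can=(432,278),drop=(393,193)).items():
    u,v=p; w=X[v-30:v+30,u-30:u+30].reshape(-1,3); w=w[w[:,2]>12]
    print(n,len(w),w.min(0).round(),w.max(0).round() , np.median(w,0).round())
im=f['pixels'][:,:,::-1]
a=cv2.resize(im[185:325,250:400],(640,597),interpolation=3)
cv2.imwrite('pics/c1.png',a)
s=dict(np.load('pics/scene.npz'));b=s['pixels'][205:420,260:440,::-1]; cv2.imwrite('pics/c2.png',cv2.resize(b,(500,597),interpolation=3))
c=cv2.resize(im[255:325,170:250],(640,560),interpolation=3); cv2.imwrite('pics/c3.png',c)
E
```

```text
big ztop 187.91826146469393
 top pts 285 [635.09376482  -8.84249931 185.12494662] [617.49170433 -36.26100705 181.92161808] [656.56347464  49.98758877 190.22420508]
180 190 362 [617. -36. 180.] [657.  52. 189.]
165 192 440 [617. -36. 168.] [660.  58. 190.]
125 152 118 [611. -41. 125.] [648.  -4. 152.]
60 104 212 [600. -55.  60.] [671.   9. 104.]
small ztop 140.50439765428837
 top pts 189 [ 500.51156266 -118.48137824  137.8686038 ] [ 485.49157649 -144.0943449   134.5401099 ] [517.48666291 -76.92939204 143.09836011]
125 152 229 [ 485. -144.  128.] [519. -74. 143.]
60 104 313 [ 473. -157.   61.] [ 524. -108.  103.]
cup 667 [475. 151.  12.] [559. 236.  63.] [516. 214.  47.]
jar 1770 [682. 129.  58.] [782. 228.  75.] [730. 179.  67.]
can 1076 [ 493. -298.   12.] [ 561. -234.  116.] [ 527. -259.  110.]
drop 262 [ 699. -220.   13.] [ 731. -187.  102.] [ 710. -199.   60.]
```

View pics/c1.png

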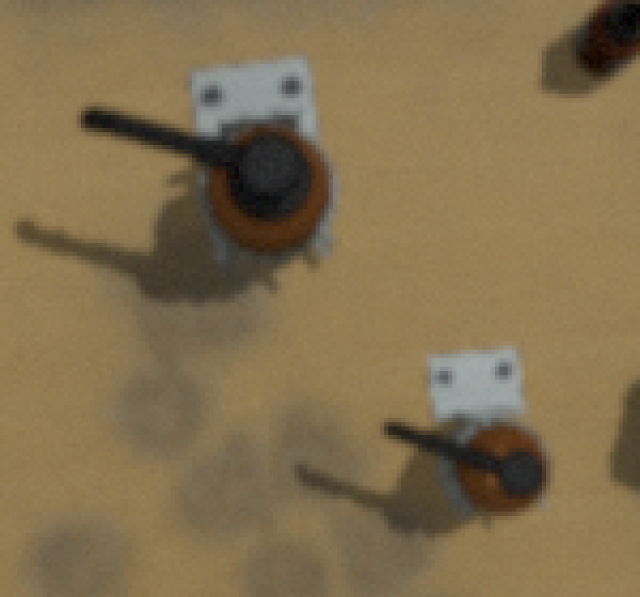

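View pics/c3.png

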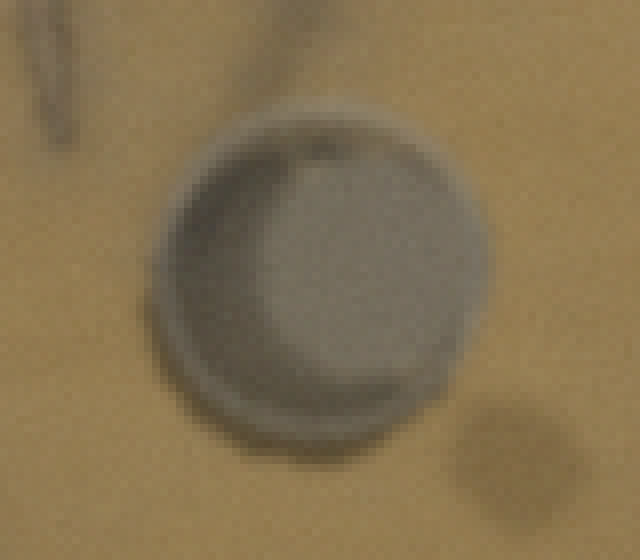

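The large pump is the right one: its top is at 187 mm, against 140 mm for the small one. In the crop its head is at (268,163) and the spout tip at (90,118). The cup rim centre is at (323,275) in its own crop. Now I'll compute positions and plan the first moves.

```bash
cat >> h.py <<'E'
from scipy.spatial.transform import Rotation as Ro
def plan(pos,yaw,tilt=0,n=None,lin=40,rot=.14):
    """pose: tool x at world angle yaw when down, then tilt about tool y; prints per-row constant delta (cm, rad)"""
    s=env.read_state(); R0=Ro.from_quat(s['ee_rot'])
    c,q=np.cos(yaw),np.sin(yaw); R1=Ro.from_matrix(np.array([[c,q,0],[q,-c,0],[0,0,-1.]]))*Ro.from_rotvec([0,tilt,0])
    rv=(R0.inv()*R1).as_rotvec(); d=np.array(pos)-s['ee_pos']
    print('world d',d.round(1),'tool d cm',(R0.inv().apply(d)/10).round(2),'rotvec',rv.round(3),'min rows',max(np.linalg.norm(d)/lin,np.linalg.norm(rv)/rot).__round__(1))
def st():
    s=env.read_state(); R=Ro.from_quat(s['ee_rot']).as_matrix()
    print(round(s['clock'],2),'pos',s['ee_pos'].round(1),'x',R[:,0].round(3),'z',R[:,2].round(3),'yaw',np.arctan2(R[1,0],R[0,0]).round(3),'F',s['ft_force'].round(1),'open',round(s['opening'],1),round(s['finger_force'],1),'q',s['joints'].round(2))
E
python3 - <<'E'
from h import *
f=dict(np.load('pics/top.npz')); s=dict(np.load('pics/scene.npz'))
h=world(f,312.8,223.2,186.5); t=world(f,271.1,212.7,184); c=world(f,210.4,289.4,60)
print('head',h,'tip',t,'ang',np.arctan2(*(t-h)[1::-1]),np.linalg.norm((t-h)[:2]),'cup',c)
X=cloud(f).reshape(-1,3); X=X[~np.isnan(X[:,0])]
q=X[(X[:,2]>181)&(np.hypot(*(X[:,:2]-h[:2]).T)<17)]; print('head cloud',q.mean(0),(q.min(0)+q.max(0))/2)
q=X[(X[:,2]>20)&(X[:,2]<104)&(np.hypot(*(X[:,:2]-h[:2]).T)<36)]; print('bottle',(q.min(0)+q.max(0))/2)
S=cloud(s).reshape(-1,3); S=S[~np.isnan(S[:,0])]
q=S[(S[:,2]>184)&(np.hypot(*(S[:,:2]-h[:2]).T)<17)]; print('scene head',q.mean(0) ,(q.min(0)+q.max(0))/2)
for A,l in((X,'top'),(S,'sc')):
  q=A[(A[:,2]>52)&(A[:,2]<66)&(np.hypot(*(A[:,:2]-c[:2]).T)<60)]; print(l,'cup rim',len(q),(q.min(0)+q.max(0))/2,q.max(0)-q.min(0))
plan([h[0],h[1],240],1.37)
E
```

```text
head [631.84554325 -22.88517711 186.5       ] tip [653.15968441  53.32056759 184.        ] ang 1.2980732060633646 79.13032376248151 cup [513.83046356 192.49244966  60.        ]
head cloud [631.05577181 -22.10146905 185.82218206] [631.64233516 -21.47896858 185.62439483]
bottle [633.81041126 -22.88770346  61.98629388]
scene head [629.39685508 -20.10687933 186.08226627] [629.63656542 -20.79662406 186.66672537]
top cup rim 302 [516.87114096 193.40776491  57.540747  ] [83.69873219 85.73354571 11.02144708]
sc cup rim 513 [514.9475333  195.19627938  58.16324746] [88.40033162 89.46181386 12.28864975]
world d [401.2 530.4  -0.9] tool d cm [ 57.44 -33.53   0.16] rotvec [-0.001 -0.001 -0.975] min rows 16.6
```

>>> carry_out(
  deltas=[
    [4.1, -2.4, 0, 0, 0, 0, 1],
    [4.1, -2.4, 0, 0, 0, 0, 1],
    [4.1, -2.4, 0, 0, 0, 0, 1],
    [4.1, -2.4, 0, 0, 0, 0, 1],
    [4.1, -2.4, 0, 0, 0, 0, 1],
    [4.1, -2.4, 0, 0, 0, 0, 1],
    [4.1, -2.4, 0, 0, 0, 0, 1],
    [4.1, -2.4, 0, 0, 0, 0, 1],
    [4.1, -2.4, 0, 0, 0, 0, 1],
    [4.1, -2.4, 0, 0, 0, 0, 1],
    [4.1, -2.4, 0, 0, 0, 0, 1],
    [4.1, -2.4, 0, 0, 0, 0, 1],
  ],
)

```text
clock: 1.3
ee_pos: [574.8, -96.9, 241.3]
ee_rot: [0.981, 0.196, -0.0, -0.0]
ft_force: [0.6, -0.4, 0.8]
opening: 87.7
finger_force: 0.0
```

>>> carry_out(
  deltas=[
    [4.1, -2.4, 0, 0, 0, 0, 1],
    [4.1, -2.4, 0, 0, 0, 0, 1],
    [0, 0, 0, 0, 0, -0.14, 1],
    [0, 0, 0, 0, 0, -0.14, 1],
    [0, 0, 0, 0, 0, -0.14, 1],
    [0, 0, 0, 0, 0, -0.14, 1],
    [0, 0, 0, 0, 0, -0.14, 1],
    [0, 0, 0, 0, 0, -0.14, 1],
    [0, 0, 0, 0, 0, -0.065, 1],
    [0, 0, 0, 0, 0, 0, 1],
  ],
)

```text
clock: 2.3
ee_pos: [631.0, -22.8, 241.2]
ee_rot: [0.796, 0.605, -0.0, -0.0]
ft_force: [-0.2, -0.5, -0.2]
opening: 87.8
finger_force: 0.0
```

```bash
python3 - <<'E'
from h import *
st(); plan([631,-21.5,190],1.30)
f=grab('wrist'); cv2.imwrite('pics/w1.png',f['pixels'][:,:,::-1]); print(f['tool_from_camera'])
E
```

```text
2.3 pos [631.  -22.8 241.2] x [ 0.267  0.964 -0.   ] z [-0.001  0.    -1.   ] yaw 1.3 F [-0.2 -0.5 -0.2] open 87.8 0.0 q [-0.15  0.4   1.44  0.    1.3   0.12]
world d [ -0.    1.3 -51.2] tool d cm [ 0.13 -0.03  5.12] rotvec [-0.001  0.     0.   ] min rows 1.3
[[-3.05205514e-04 -9.57724203e-01 -2.87687778e-01  7.76581006e+01]
 [ 9.99999950e-01 -3.17534224e-04 -3.80720792e-06 -1.65725426e-02]
 [-8.77044600e-05 -2.87687764e-01  9.57724252e-01 -1.42896650e+02]
 [ 0.00000000e+00  0.00000000e+00  0.00000000e+00  1.00000000e+00]]
```

View pics/w1.png

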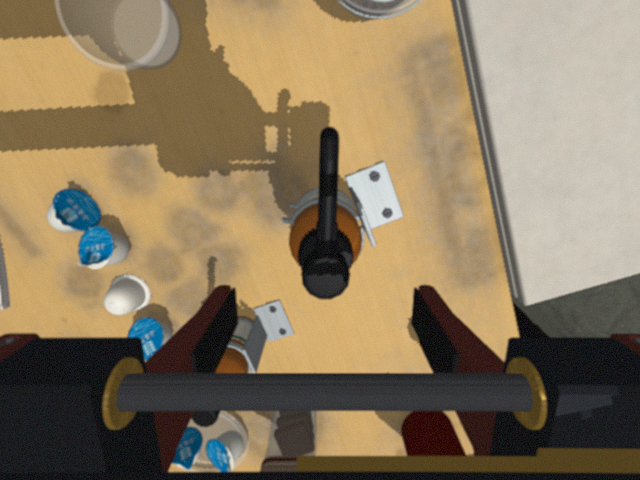

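The wrist view shows the head at (325,272), midway between the fingers, with the spout along tool x and its tip at (328,130). I'll descend and pinch.

>>> carry_out(
  deltas=[
    [0.1, 0, 2.1, 0, 0, 0, 1],
    [0, 0, 2.1, 0, 0, 0, 1],
    [0, 0, 2.0, 0, 0, 0, 1],
    [0, 0, 0, 0, 0, 0, 0],
    [0, 0, 0, 0, 0, 0, -0.3],
    [0, 0, 0, 0, 0, 0, -0.6],
    [0, 0, 0, 0, 0, 0, -1],
    [0, 0, 0, 0, 0, 0, -1],
    [0, 0, 0, 0, 0, 0, -1],
    [0, 0, 0, 0, 0, 0, -1],
  ],
)

```text
clock: 3.35
ee_pos: [631.7, -21.9, 180.0]
ee_rot: [0.796, 0.605, 0.0, 0.0]
ft_force: [0.3, 0.6, -0.3]
opening: 35.3
finger_force: 0.0
```

>>> carry_out(
  deltas=[
    [0, 0, 0, 0, 0, 0, -1],
    [0, 0, 0, 0, 0, 0, -1],
    [0, 0, 0, 0, 0, 0, -1],
  ],
)

```text
clock: 3.65
ee_pos: [631.8, -22.0, 179.8]
ee_rot: [0.796, 0.605, 0.0, 0.0]
ft_force: [-0.4, -0.6, 1.3]
opening: 28.5
finger_force: 30.0
```

>>> carry_out(
  deltas=[
    [0, 0, 0, 0, 0, -0.1, -1],
    [0, 0, 0, 0, 0, -0.1, -1],
    [0, 0, 0, 0, 0, -0.1, -1],
    [0, 0, 0, 0, 0, -0.1, -1],
    [0, 0, 0, 0, 0, -0.1, -1],
    [0, 0, 0, 0, 0, -0.1, -1],
    [0, 0, 0, 0, 0, -0.1, -1],
    [0, 0, 0, 0, 0, 0, -1],
    [0, 0, 0, 0, 0, 0, -1],
  ],
)

```text
clock: 4.55
ee_pos: [631.4, -22.0, 179.8]
ee_rot: [0.541, 0.841, -0.0, -0.0]
ft_force: [-2.4, -0.1, 3.7]
opening: 28.9
finger_force: 30.0
```

>>> carry_out(
  deltas=[
    [0, 0, 0.05, 0, 0, 0, -1],
    [0, 0, 0.05, 0, 0, 0, -1],
    [0, 0, 0.05, 0, 0, 0, -1],
    [0, 0, 0, 0, 0, 0, -1],
    [0, 0, 0, 0, 0, 0, -1],
  ],
)

```text
clock: 5.05
ee_pos: [631.5, -22.0, 178.6]
ee_rot: [0.541, 0.841, -0.0, -0.0]
ft_force: [-2.2, 0.0, 7.0]
opening: 29.0
finger_force: 30.0
```

>>> carry_out(
  deltas=[
    [0, 0, 0.05, 0, 0, 0, -1],
    [0, 0, 0, 0, 0, 0, -1],
    [0, 0, 0, 0, 0, 0, -1],
  ],
)

```text
clock: 5.35
ee_pos: [631.5, -22.0, 178.3]
ee_rot: [0.541, 0.841, -0.0, 0.0]
ft_force: [-3.2, -0.9, 8.3]
opening: 28.6
finger_force: 30.0
```

>>> carry_out(
  deltas=[
    [0, 0, 0.05, 0, 0, 0, -1],
    [0, 0, 0, 0, 0, 0, -1],
    [0, 0, 0, 0, 0, 0, -1],
  ],
)

```text
clock: 5.65
ee_pos: [631.5, -22.0, 178.1]
ee_rot: [0.541, 0.841, -0.0, 0.0]
ft_force: [-3.1, -0.0, 10.9]
opening: 28.9
finger_force: 30.0
```

```bash
python3 - <<'E'
from h import *
st()
for n in('top','top','top'):
    s=env.read_state();f=grab(n);print(s['ft_force'].round(1),s['ee_pos'].round(2))
E
```

```text
5.65 pos [631.5 -22.  178.1] x [-0.415  0.91  -0.   ] z [ 0. -0. -1.] yaw 1.999 F [-3.1 -0.  10.9] open 28.9 30.0 q [-0.14  0.46  1.51 -0.    1.17 -0.57]
[-3.1 -0.  10.9] [631.52 -22.02 178.15]
[-4.5  0.1  9.3] [631.5  -22.01 178.12]
[-4.2 -0.5 10.2] [631.49 -22.02 178.11]
```

Force builds while the head hardly moves, so it is locked here. I'll back off and turn on to about 1.12.

>>> carry_out(
  deltas=[
    [0, 0, -0.25, 0, 0, 0, -1],
    [0, 0, 0, 0, 0, -0.12, -1],
    [0, 0, 0, 0, 0, -0.12, -1],
    [0, 0, 0, 0, 0, -0.13, -1],
    [0, 0, 0, 0, 0, 0, -1],
    [0, 0, 0, 0, 0, 0, -1],
  ],
)

```text
clock: 6.4
ee_pos: [631.3, -22.1, 179.5]
ee_rot: [0.378, 0.926, -0.0, -0.0]
ft_force: [-3.3, -0.7, 4.1]
opening: 28.4
finger_force: 30.0
```

>>> carry_out(
  deltas=[
    [0, 0, 0.05, 0, 0, 0, -1],
    [0, 0, 0.05, 0, 0, 0, -1],
    [0, 0, 0.05, 0, 0, 0, -1],
    [0, 0, 0, 0, 0, 0, -1],
    [0, 0, 0, 0, 0, 0, -1],
  ],
)

```text
clock: 6.9
ee_pos: [631.3, -22.1, 178.1]
ee_rot: [0.377, 0.926, -0.0, -0.0]
ft_force: [-5.2, -1.7, 4.4]
opening: 28.7
finger_force: 30.0
```

>>> carry_out(
  deltas=[
    [0, 0, 0.05, 0, 0, 0, -1],
    [0, 0, 0.05, 0, 0, 0, -1],
    [0, 0, 0, 0, 0, 0, -1],
    [0, 0, 0, 0, 0, 0, -1],
  ],
)

```text
clock: 7.3
ee_pos: [631.3, -22.1, 177.1]
ee_rot: [0.376, 0.926, -0.0, -0.0]
ft_force: [-4.3, -3.0, 5.6]
opening: 28.6
finger_force: 30.0
```

```bash
python3 - <<'E'
from h import *
st()
for n in('top','top','top'):
    s=env.read_state();f=grab(n);print(s['ft_force'].round(1),s['ee_pos'].round(2))
E
```

```text
7.3 pos [631.3 -22.1 177.1] x [-0.716  0.698  0.   ] z [-0.001 -0.    -1.   ] yaw 2.37 F [-4.3 -3.   5.6] open 28.6 30.0 q [-0.14  0.46  1.51 -0.    1.17 -0.94]
[-4.3 -3.   5.6] [631.3  -22.05 177.14]
[-4.7 -1.3  5.2] [631.35 -22.05 177.15]
[-4.3 -1.9  4.3] [631.31 -22.07 177.15]
```

The head gives way here: it moved 2.4 mm at about 5 N. I'll let it up, release and rise.

>>> carry_out(
  deltas=[
    [0, 0, -0.15, 0, 0, 0, -1],
    [0, 0, -0.1, 0, 0, 0, -1],
    [0, 0, 0, 0, 0, 0, -0.3],
    [0, 0, 0, 0, 0, 0, -0.1],
    [0, 0, 0, 0, 0, 0, 0.5],
    [0, 0, 0, 0, 0, 0, 1],
    [0, 0, 0, 0, 0, 0, 1],
    [0, 0, 0, 0, 0, 0, 1],
    [0, 0, -2.5, 0, 0, 0, 1],
    [0, 0, -4, 0, 0, 0, 1],
    [0, 0, -2, 0, 0, 0, 1],
    [0, 0, 0, 0, 0, 0, 1],
  ],
)

```text
clock: 8.65
ee_pos: [633.9, -22.2, 268.4]
ee_rot: [0.376, 0.926, 0.001, 0.003]
ft_force: [-0.2, -0.7, -0.8]
opening: 88.0
finger_force: 0.0
```

```bash
python3 - <<'E'
from h import *
st(); h=0.36
# pregrasp: heading h, 45 deg tilt, 130 mm behind cup, z30
d=np.array([np.cos(h),np.sin(h),0]); c=np.array([515,194,0])
plan(c-130*d+[0,0,240],np.pi+h,0); plan(c-130*d+[0,0,160],np.pi+h,-.785)
f=grab('wrist'); cv2.imwrite('pics/w2.png',f['pixels'][:,:,::-1])
E
```

```text
8.65 pos [633.9 -22.2 268.4] x [-0.717  0.697 -0.006] z [ 0.007 -0.001 -1.   ] yaw 2.37 F [-0.2 -0.7 -0.8] open 88.0 0.0 q [-0.14  0.38  1.4   0.    1.35 -0.94]
world d [-240.6  170.4  -28.4] tool d cm [29.14 -4.58  2.65] rotvec [ 1.000e-03  7.000e-03 -1.132e+00] min rows 8.1
world d [-240.6  170.4 -108.4] tool d cm [29.18 -4.61 10.65] rotvec [-0.442 -0.69  -1.07 ] min rows 9.6
```

View pics/w2.png

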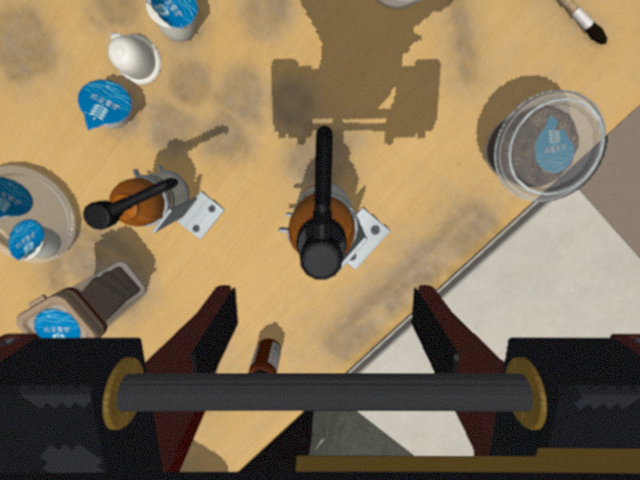

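The spout is still aligned with tool x: tip (323,130), head (321,258). Next I'll go to the cup.

>>> carry_out(
  deltas=[
    [3.4, 0, 0, 0, 0, -0.001, 1],
    [3.4, 0, 0, 0, 0, 0, 1],
    [3.4, 0, 0, 0, 0, 0, 1],
    [3.4, 0, 0, 0, 0, 0, 1],
    [3.4, 0, 0.5, 0, 0, 0, 1],
    [3.4, 0, 0.5, 0, 0, 0, 1],
    [3.4, 0, 0.5, 0, 0, 0, 1],
    [3.2, 0, 0.5, 0, 0, 0, 1],
    [0, 0, 0, 0, 0, -0.14, 1],
    [0, 0, 0, 0, 0, -0.14, 1],
    [0, 0, 0, 0, 0, -0.14, 1],
    [0, 0, 0, 0, 0, -0.14, 1],
  ],
)

```text
clock: 9.9
ee_pos: [436.6, 166.1, 242.9]
ee_rot: [0.102, 0.995, -0.0, -0.002]
ft_force: [-0.0, -0.8, -0.5]
opening: 87.6
finger_force: 0.0
```

>>> carry_out(
  deltas=[
    [0, 0, 0, 0, 0, -0.14, 1],
    [0, 0, 0, 0, 0, -0.14, 1],
    [0, 0, 0, 0, 0, -0.14, 1],
    [0, 0, 0, 0, 0, -0.15, 1],
    [0, 0, 0, 0, -0.13, 0, 1],
    [0, 0, 0, 0, -0.13, 0, 1],
    [0, 0, 0, 0, -0.13, 0, 1],
    [0, 0, 0, 0, -0.13, 0, 1],
    [0, 0, 0, 0, -0.13, 0, 1],
    [0, 0, 0, 0, 0, 0, 1],
    [0, 0, 0, 0, 0, 0, 1],
  ],
)

```text
clock: 11.0
ee_pos: [437.1, 168.5, 243.4]
ee_rot: [-0.171, 0.937, 0.058, 0.3]
ft_force: [0.1, 0.1, -0.0]
opening: 87.5
finger_force: 0.0
```

```bash
python3 - <<'E'
from h import *
st(); h=0.36
d=np.array([np.cos(h),np.sin(h),0]); c=np.array([515,194,0])
plan(c-80*d+[0,0,30],np.pi+h,-.65); plan(c+[0,0,30],np.pi+h,-.65)
E
```

```text
11.0 pos [437.1 168.5 243.4] x [-0.761 -0.285 -0.582] z [ 0.542  0.212 -0.813] yaw -2.783 F [ 0.1  0.1 -0. ] open 87.5 0.0 q [ 0.09 -0.08  2.25  0.43  0.4  -2.19]
world d [   3.    -2.6 -213.4] tool d cm [12.27 -0.5  17.45] rotvec [ 0.007 -0.028 -0.001] min rows 5.3
world d [  77.9   25.5 -213.4] tool d cm [ 5.76 -0.52 22.11] rotvec [ 0.007 -0.028 -0.001] min rows 5.7
```

>>> carry_out(
  deltas=[
    [1.93, -0.12, 2.7, 0.002, -0.007, 0, 1],
    [1.93, -0.12, 2.7, 0.002, -0.007, 0, 1],
    [1.93, -0.12, 2.7, 0.002, -0.007, 0, 1],
    [1.93, -0.12, 2.7, 0.002, -0.007, 0, 1],
    [0, 0, 0, 0, 0, 0, 1],
  ],
)

```text
clock: 11.5
ee_pos: [428.3, 170.4, 171.8]
ee_rot: [-0.172, 0.936, 0.066, 0.299]
ft_force: [-0.8, -0.3, -0.1]
opening: 87.5
finger_force: 0.0
```

```bash
python3 - <<'E'
from h import *
st(); h=0.36
d=np.array([np.cos(h),np.sin(h),0]); c=np.array([515,194,0])
plan(c-80*d+[0,0,30],np.pi+h,-.65); plan(c+[0,0,30],np.pi+h,-.65)
f=grab('wrist'); cv2.imwrite('pics/w3.png',f['pixels'][:,:,::-1])
E
```

```text
11.5 pos [428.3 170.4 171.8] x [-0.762 -0.282 -0.583] z [ 0.537  0.227 -0.812] yaw -2.788 F [-0.8 -0.3 -0.1] open 87.5 0.0 q [ 0.08  0.09  2.37  1.18  0.2  -2.97]
world d [  11.8   -4.6 -141.8] tool d cm [ 7.49 -1.16 12.05] rotvec [ 0.023 -0.028 -0.005] min rows 3.6
world d [  86.7   23.6 -141.8] tool d cm [ 0.99 -1.24 16.71] rotvec [ 0.023 -0.028 -0.005] min rows 4.2
```

View pics/w3.png

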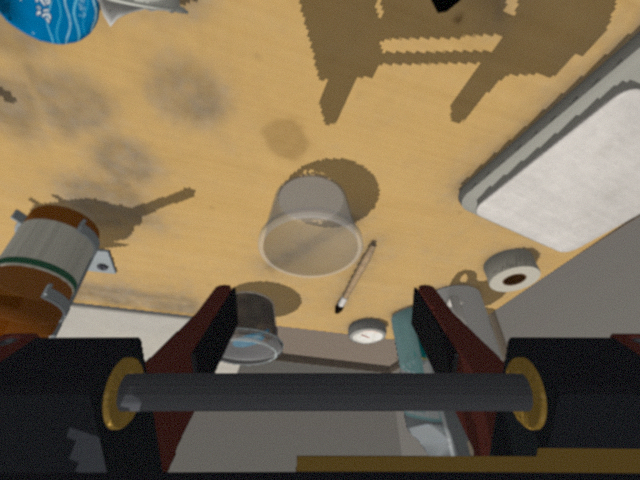

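The wrist view shows the cup at (310,230), but tilting forward runs into joint limits (j5 and j6). I'll untilt and approach from the left side instead, tilting about the radial axis.

>>> carry_out(
  deltas=[
    [-1.9, 0, -2.7, 0, 0, 0, 1],
    [-1.9, 0, -2.7, 0, 0, 0, 1],
    [-1.9, 0, -2.7, 0, 0.05, 0, 1],
    [0, 0, 0, 0, 0.12, 0, 1],
    [0, 0, 0, 0, 0.12, 0, 1],
    [0, 0, 0, 0, 0.12, 0, 1],
    [0, 0, 0, 0, 0.12, 0, 1],
    [0, 0, 0, 0, 0.1, 0, 1],
    [0, 0, 0, 0, 0, 0, 1],
    [0, 0, 0, 0, 0, 0, 1],
  ],
)

```text
clock: 12.55
ee_pos: [431.1, 181.4, 231.5]
ee_rot: [-0.197, 0.98, 0.025, 0.022]
ft_force: [-1.0, -0.7, -0.4]
opening: 87.8
finger_force: 0.0
```

```bash
python3 - <<'E'
from h import *
st(); h=-1.4
d=np.array([np.cos(h),np.sin(h),0]); c=np.array([515,194,0])
plan(c-85*d+[0,0,240],np.pi+h,0)
E
```

```text
12.55 pos [431.1 181.4 231.5] x [-0.922 -0.384 -0.054] z [ 0.034  0.058 -0.998] yaw -2.747 F [-1.  -0.7 -0.4] open 87.8 0.0 q [ 0.21  0.15  1.84  0.06  1.11 -1.78]
world d [69.5 96.4  8.5] tool d cm [-10.15   6.23  -0.05] rotvec [0.078 0.002 1.795] min rows 12.8
```

>>> carry_out(
  deltas=[
    [-3.4, 2.1, 0, 0.04, 0, 0, 1],
    [-3.4, 2.1, 0, 0.04, 0, 0, 1],
    [-3.4, 2.1, 0, 0, 0, 0.05, 1],
    [0, 0, 0, 0, 0, 0.145, 1],
    [0, 0, 0, 0, 0, 0.145, 1],
    [0, 0, 0, 0, 0, 0.145, 1],
    [0, 0, 0, 0, 0, 0.145, 1],
    [0, 0, 0, 0, 0, 0.145, 1],
    [0, 0, 0, 0, 0, 0.145, 1],
    [0, 0, 0, 0, 0, 0.145, 1],
    [0, 0, 0, 0, 0, 0.145, 1],
    [0, 0, 0, 0, 0, 0.145, 1],
  ],
)

```text
clock: 13.75
ee_pos: [498.8, 277.8, 236.9]
ee_rot: [0.465, 0.885, 0.008, 0.032]
ft_force: [0.0, -0.8, 0.4]
opening: 87.6
finger_force: 0.0
```

>>> carry_out(
  deltas=[
    [0, 0, 0, 0, 0, 0.145, 1],
    [0, 0, 0, 0, 0, 0.145, 1],
    [0, 0, 0, 0, 0, 0.145, 1],
    [0, 0, 0, 0, -0.12, 0, 1],
    [0, 0, 0, 0, -0.12, 0, 1],
    [0, 0, 0, 0, -0.12, 0, 1],
    [0, 0, 0, 0, -0.12, 0, 1],
    [0, 0, 0, 0, -0.12, 0, 1],
    [0, 0, 0, 0, 0, 0, 1],
    [0, 0, 0, 0, 0, 0, 1],
  ],
)

```text
clock: 14.75
ee_pos: [499.1, 278.9, 236.3]
ee_rot: [0.618, 0.724, -0.175, 0.252]
ft_force: [-0.1, -0.7, 0.9]
opening: 87.6
finger_force: 0.0
```

```bash
python3 - <<'E'
from h import *
st(); h=-1.4
d=np.array([np.cos(h),np.sin(h),0]); c=np.array([515,194,0])
plan(c-85*d+[0,0,110],np.pi+h,-.6); plan(c-85*d+[0,0,30],np.pi+h,-.6)
E
```

```text
14.75 pos [499.1 278.9 236.3] x [-0.109  0.806 -0.582] z [ 0.149 -0.566 -0.811] yaw 1.706 F [-0.1 -0.7  0.9] open 87.6 0.0 q [ 0.72  0.51  1.46 -0.55  1.5   0.7 ]
world d [   1.4   -1.1 -126.3] tool d cm [ 7.25 -0.61 10.33] rotvec [ 0.051  0.022 -0.029] min rows 3.2
world d [   1.4   -1.1 -206.3] tool d cm [11.9  -1.07 16.82] rotvec [ 0.051  0.022 -0.029] min rows 5.2
```

Joints are comfortable. I'll descend to the pregrasp height and check against a top view.

>>> carry_out(
  deltas=[
    [2.0, -0.2, 2.8, 0.025, 0.011, -0.015, 1],
    [2.0, -0.2, 2.8, 0.025, 0.011, -0.015, 1],
    [2.0, -0.2, 2.8, 0, 0, 0, 1],
    [2.0, -0.2, 2.8, 0, 0, 0, 1],
    [2.0, -0.2, 2.8, 0, 0, 0, 1],
    [1.7, -0.2, 2.3, 0, 0, 0, 1],
    [0, 0, 0, 0, 0, 0, 1],
    [0, 0, 0, 0, 0, 0, 1],
  ],
)

```text
clock: 15.55
ee_pos: [491.0, 279.6, 37.3]
ee_rot: [0.616, 0.73, -0.19, 0.227]
ft_force: [-0.2, -0.8, 0.5]
opening: 88.0
finger_force: 0.0
```

```bash
python3 - <<'E'
from h import *
st(); h=-1.4
c=np.array([515,194,0])
plan(c+[0,0,30],np.pi+h,-.6)
f=grab('wrist'); cv2.imwrite('pics/w4.png',f['pixels'][:,:,::-1])
s=env.read_state(); M=np.array(f['tool_from_camera']);R=Ro.from_quat(s['ee_rot'])
for p in([515,194,60],[515,194,0]):
    q=R.inv().apply(np.array(p)-s['ee_pos']); q=(np.linalg.inv(M)@np.r_[q,1])[:3]
    print(cv2.projectPoints(q.reshape(1,3),np.zeros(3),np.zeros(3),np.array(f['mtx']),np.array(f['dist']))[0].ravel())
E
```

```text
15.55 pos [491.  279.6  37.3] x [-0.138  0.813 -0.565] z [ 0.096 -0.557 -0.825] yaw 1.739 F [-0.2 -0.8  0.5] open 88.0 0.0 q [ 0.71  0.75  1.56 -0.54  1.22  0.83]
world d [ 24.  -85.6  -7.3] tool d cm [-6.88  0.92  5.61] rotvec [ 0.     0.001 -0.002] min rows 2.2
[339.68913798 425.16856769]
[337.1275683  332.33173357]
```

View pics/w4.png

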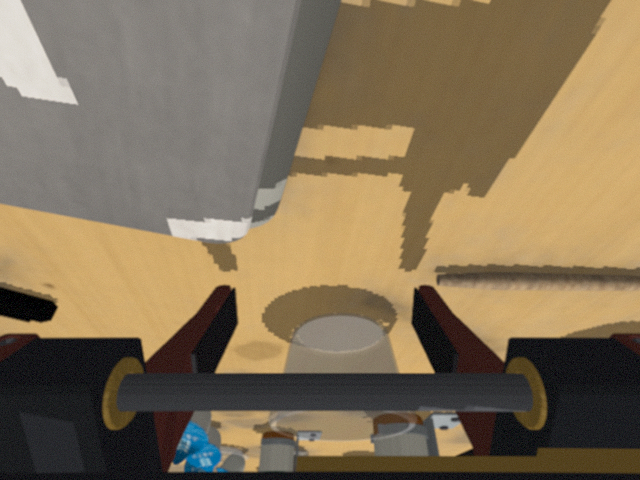

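The foot centre, at (339,335), agrees with the prediction (337,332). I'll shift sideways, move in and close.

>>> carry_out(
  deltas=[
    [0.4, 0.93, 0.6, 0, 0, 0, 1],
    [-1.8, 0, 1.25, 0, 0, 0, 1],
    [-1.8, 0, 1.25, 0, 0, 0, 1],
    [-1.8, 0, 1.25, 0, 0, 0, 1],
    [-1.8, 0, 1.25, 0, 0, 0, 1],
    [0, 0, 0, 0, 0, 0, 1],
    [0, 0, 0, 0, 0, 0, 0.85],
    [0, 0, 0, 0, 0, 0, 0.75],
    [0, 0, 0, 0, 0, 0, 0.65],
    [0, 0, 0, 0, 0, 0, 0.55],
  ],
)

```text
clock: 16.6
ee_pos: [515.4, 196.2, 29.8]
ee_rot: [0.615, 0.73, -0.191, 0.228]
ft_force: [-0.4, -3.4, 7.3]
opening: 85.4
finger_force: 28.8
```

```bash
python3 - <<'E'
from h import *
st(); plan([515,194,30],np.pi-1.4,-.6)
E
```

```text
16.6 pos [515.4 196.2  29.8] x [-0.14   0.811 -0.568] z [ 0.099 -0.559 -0.823] yaw 1.741 F [-0.4 -3.4  7.3] open 85.4 28.8 q [ 0.58  0.73  1.66 -0.62  1.1   0.8 ]
world d [-0.4 -2.2  0.2] tool d cm [-0.18 -0.07  0.1 ] rotvec [ 0.002  0.004 -0.   ] min rows 0.1
```

```bash
python3 - <<'E'
from h import *
f=grab('scene'); a=cv2.resize(f['pixels'][290:450,200:420,::-1],(800,582),interpolation=3); cv2.imwrite('pics/s2.png',a)
for _ in range(2): st()
E
```

```text
16.65 pos [515.4 196.1  29.8] x [-0.14   0.811 -0.568] z [ 0.099 -0.559 -0.823] yaw 1.741 F [ 0.4 -3.4  7.2] open 85.3 28.8 q [ 0.58  0.73  1.66 -0.62  1.1   0.8 ]
16.65 pos [515.4 196.1  29.8] x [-0.14   0.811 -0.568] z [ 0.099 -0.559 -0.823] yaw 1.741 F [ 0.4 -3.4  7.2] open 85.3 28.8 q [ 0.58  0.73  1.66 -0.62  1.1   0.8 ]
```

View pics/s2.png

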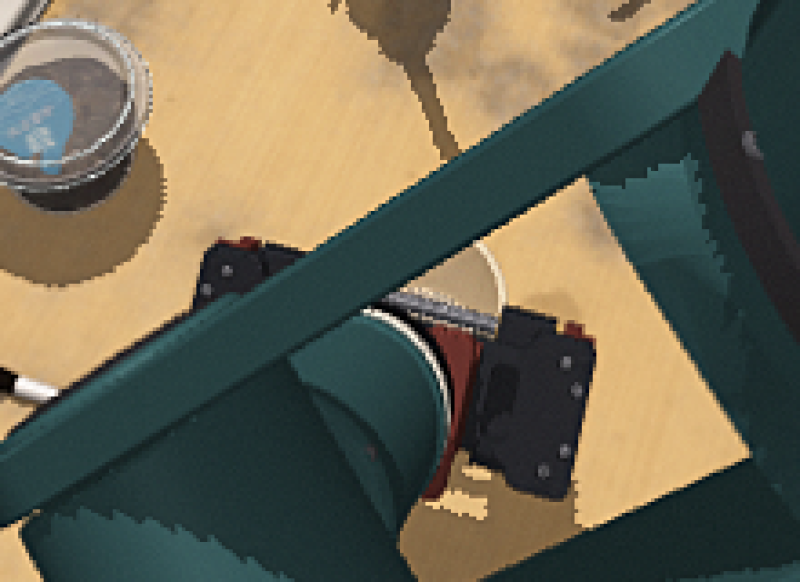

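The cup stands upright between the fingers, held near its rim diameter. I'll lift it slightly and see whether it follows.

>>> carry_out(
  deltas=[
    [-0.34, 0, -0.5, 0, 0, 0, 0.5],
    [-0.34, 0, -0.5, 0, 0, 0, 0.5],
    [0, 0, 0, 0, 0, 0, 0.5],
    [0, 0, 0, 0, 0, 0, 0.5],
  ],
)

```text
clock: 17.05
ee_pos: [514.7, 196.4, 40.6]
ee_rot: [0.615, 0.73, -0.19, 0.227]
ft_force: [0.6, 0.1, -0.0]
opening: 85.2
finger_force: 29.4
```

```bash
python3 - <<'E'
from h import *
st()
plan([573.5,37,42],np.pi-1.4,-.6)
f=grab('top'); X=cloud(f); cv2.imwrite('pics/t2.png',cv2.resize(f['pixels'][150:350,150:350,::-1],(600,600),interpolation=3))
w=X[250:330,160:260].reshape(-1,3); w=w[(w[:,2]>3)&(w[:,2]<80)]; print(len(w),w.min(0),w.max(0))
E
```

```text
17.05 pos [514.7 196.4  40.6] x [-0.14   0.813 -0.566] z [ 0.097 -0.557 -0.825] yaw 1.741 F [ 0.6  0.1 -0. ] open 85.2 29.4 q [ 0.58  0.71  1.66 -0.61  1.12  0.79]
world d [  58.8 -159.4    1.4] tool d cm [-13.86   3.08   9.33] rotvec [ 0.001  0.001 -0.001] min rows 4.2
1584 [427.592592    99.52084985   3.00942797] [595.53559026 314.5314267   79.39619452]
```

View pics/t2.png

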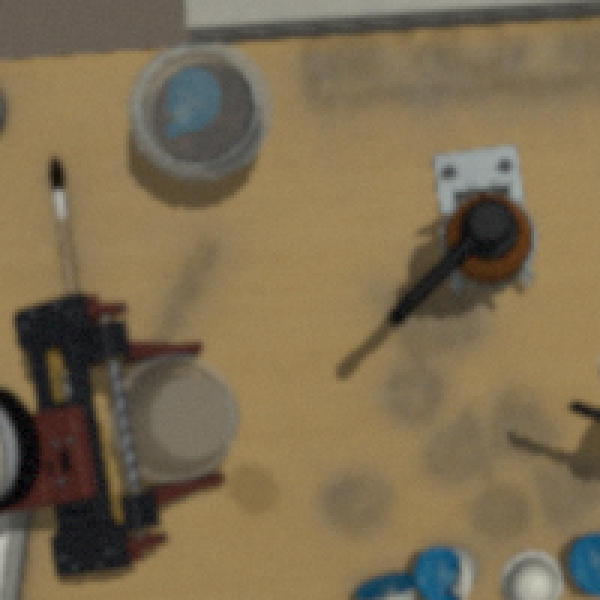

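The top view shows the cup lifted upright, with its rim centre at crop (182,418), and the spout tip at crop (398,318). All bystanders are in place. Now I'll work out the exact shift.

```bash
python3 - <<'E'
from h import *
f=dict(np.load('pics/top.npz')); t=world(f,150+398/3,150+318/3,184); hd=world(f,150+490/3,150+225/3,186.5); c=world(f,150+182/3,150+418/3,71)
print('tip',t,'head',hd,'ang',np.arctan2(*(t-hd)[1::-1]),'cup',c)
E
```

```text
tip [573.02467698  33.27878066 184.        ] head [628.50374688 -23.79096912 186.5       ] ang 2.3420621874259786 cup [514.09017159 189.4777983   71.        ]
```

>>> carry_out(
  deltas=[
    [-1.3, 0.3, 0.9, 0, 0, 0, 0.5],
    [-2.3, 0.5, 1.53, 0, 0, 0, 0.5],
    [-2.3, 0.5, 1.53, 0, 0, 0, 0.5],
    [-2.3, 0.5, 1.53, 0, 0, 0, 0.5],
    [-2.3, 0.5, 1.53, 0, 0, 0, 0.5],
    [-1.9, 0.4, 1.3, 0, 0, 0, 0.5],
    [-1.3, 0.4, 0.9, 0, 0, 0, 0.5],
    [0, 0, 0, 0, 0, 0, 0.5],
    [0, 0, 0, 0, 0, 0, 0.5],
  ],
)

```text
clock: 18.0
ee_pos: [572.8, 38.0, 41.8]
ee_rot: [0.616, 0.73, -0.191, 0.227]
ft_force: [0.6, 0.4, -0.1]
opening: 85.4
finger_force: 29.4
```

```bash
python3 - <<'E'
from h import *
st(); plan([573.5,39.4,30.5],np.pi-1.4,-.6)
E
```

```text
18.0 pos [572.8  38.   41.8] x [-0.139  0.813 -0.566] z [ 0.096 -0.558 -0.824] yaw 1.74 F [ 0.6  0.4 -0.1] open 85.4 29.4 q [ 0.3   0.68  1.74 -0.75  0.96  0.65]
world d [  0.7   1.4 -11.3] tool d cm [0.74 0.09 0.86] rotvec [-0.001  0.002 -0.001] min rows 0.3
```

>>> carry_out(
  deltas=[
    [0.25, 0.05, 0.32, 0, 0, 0, 0.5],
    [0.25, 0.04, 0.32, 0, 0, 0, 0.5],
    [0.22, 0, 0.3, 0, 0, 0, 0.5],
    [0, 0, 0, 0, 0, 0, 0.5],
    [0, 0, 0, 0, 0, 0, 0.5],
  ],
)

```text
clock: 18.5
ee_pos: [573.6, 39.4, 29.8]
ee_rot: [0.615, 0.731, -0.191, 0.227]
ft_force: [-0.1, -0.3, -0.5]
opening: 85.6
finger_force: 29.4
```

>>> carry_out(
  deltas=[
    [0, 0, 0, 0, 0, 0, 0.8],
    [0, 0, 0, 0, 0, 0, 1],
    [0, 0, 0, 0, 0, 0, 1],
    [0, 0, 0, 0, 0, 0, 1],
  ],
)

```text
clock: 18.9
ee_pos: [573.9, 39.0, 30.2]
ee_rot: [0.615, 0.73, -0.191, 0.227]
ft_force: [-0.2, -0.1, 0.1]
opening: 88.3
finger_force: 0.0
```

```bash
python3 - <<'E'
from h import *
st(); d=np.array([np.cos(-1.4),np.sin(-1.4),0]); s=env.read_state()
plan(s['ee_pos']-90*d,np.pi-1.4,-.6)
E
```

```text
18.9 pos [573.9  39.   30.2] x [-0.14   0.812 -0.566] z [ 0.097 -0.558 -0.824] yaw 1.741 F [-0.2 -0.1  0.1] open 88.3 0.0 q [ 0.3   0.7   1.74 -0.76  0.95  0.67]
world d [-15.3  88.7   0. ] tool d cm [ 7.42 -0.   -5.1 ] rotvec [ 0.     0.002 -0.001] min rows 2.2
```

>>> carry_out(
  deltas=[
    [0.6, 0, -0.41, 0, 0, 0, 1],
    [0.6, 0, -0.41, 0, 0, 0, 1],
    [0.9, 0, -0.62, 0, 0, 0, 1],
    [0.9, 0, -0.62, 0, 0, 0, 1],
    [0.9, 0, -0.62, 0, 0, 0, 1],
    [1.2, 0, -0.82, 0, 0, 0, 1],
    [1.2, 0, -0.82, 0, 0, 0, 1],
    [1.2, 0, -0.82, 0, 0, 0, 1],
    [-2.3, 0, -3.4, 0, 0, 0, 1],
    [-2.3, 0, -3.4, 0, 0, 0, 1],
    [-2.3, 0, -3.4, 0, 0, 0, 1],
    [-2.3, 0, -3.4, 0, 0, 0, 1],
  ],
)

```text
clock: 20.1
ee_pos: [557.6, 130.7, 195.7]
ee_rot: [0.615, 0.731, -0.191, 0.227]
ft_force: [-0.2, 0.6, -0.5]
opening: 88.0
finger_force: 0.0
```

>>> carry_out(
  deltas=[
    [-2.3, 0, -3.4, 0, 0, 0, 1],
    [-2.3, 0, -3.4, 0, 0, 0, 1],
    [0, 0, 0, 0, 0.12, 0, -1],
    [0, 0, 0, 0, 0.12, 0, -1],
    [0, 0, 0, 0, 0.12, 0, -1],
    [0, 0, 0, 0, 0.12, 0, -1],
    [0, 0, 0, 0, 0.12, 0, -1],
    [0, 0, 0, 0, 0, 0, -1],
    [0, 0, 0, 0, 0, 0, -1],
    [0, 0, 0, 0, 0, 0, -1],
  ],
)

```text
clock: 21.1
ee_pos: [557.5, 131.2, 276.0]
ee_rot: [0.644, 0.765, -0.002, 0.001]
ft_force: [-0.2, -0.3, -0.3]
opening: 27.5
finger_force: 0.0
```

```bash
python3 - <<'E'
from h import *
st(); plan([631.3,-22,240],np.pi-1.4,0)
f=grab('top'); X=cloud(f).reshape(-1,3); X=X[~np.isnan(X[:,0])]
q=X[(X[:,2]>50)&(X[:,2]<66)&(np.hypot(X[:,0]-573,X[:,1]-35)<60)]; print('rim',len(q),q.min(0),q.max(0),(q.min(0)+q.max(0))/2)
q=X[(X[:,2]>176)&(X[:,2]<190)&(np.hypot(X[:,0]-631,X[:,1]+22)<95)&(np.hypot(X[:,0]-631,X[:,1]+22)>30)]; m=q.mean(0);print('spout',len(q),m,np.arctan2(m[1]+22,m[0]-631.3))
E
```

```text
21.1 pos [557.5 131.2 276. ] x [-0.171  0.985 -0.004] z [-0.    -0.004 -1.   ] yaw 1.743 F [-0.2 -0.3 -0.3] open 27.5 0.0 q [ 0.11  0.29  1.52 -0.    1.33 -0.06]
world d [  73.8 -153.2  -36. ] tool d cm [-16.34   4.66   3.66] rotvec [-0.001  0.004  0.001] min rows 4.3
rim 305 [529.86366637 -12.92007767  50.01762506] [616.66616632  82.63721226  65.41505713] [573.26491634  34.85856729  57.71634109]
spout 173 [592.08513926  17.094183   181.29671737] 2.3577355337788295
```

The cup rim is centred at (573,35), right under the outlet. I'll go over the head with the gripper closed.

>>> carry_out(
  deltas=[
    [-3.27, 0.93, 0, 0, 0, 0, -1],
    [-3.27, 0.93, 0, 0, 0, 0, -1],
    [-3.27, 0.93, 0, 0, 0, 0, -1],
    [-3.27, 0.93, 0, 0, 0, 0, -1],
    [-3.27, 0.93, 0, 0, 0, 0, -1],
    [0, 0, 3.0, 0, 0, 0, -1],
    [0, 0, 2.0, 0, 0, 0, -1],
    [0, 0, 1.6, 0, 0, 0, -1],
    [0, 0, 0, 0, 0, 0, -1],
    [0, 0, 0, 0, 0, 0, -1],
  ],
)

```text
clock: 22.15
ee_pos: [631.6, -21.8, 210.6]
ee_rot: [0.644, 0.765, -0.001, 0.001]
ft_force: [-0.1, 0.6, -0.4]
opening: 0.1
finger_force: 0.0
```

```bash
python3 - <<'E'
from h import *
st(); plan([631.3,-22,206],np.pi-1.4,0)
E
```

```text
22.15 pos [631.6 -21.8 210.6] x [-0.172  0.985 -0.002] z [-0.    -0.002 -1.   ] yaw 1.743 F [-0.1  0.6 -0.4] open 0.1 0.0 q [-0.14  0.43  1.47 -0.    1.24 -0.31]
world d [-0.3 -0.2 -4.6] tool d cm [-0.01 -0.03  0.46] rotvec [-0.001  0.002  0.002] min rows 0.1
```

>>> carry_out(
  deltas=[
    [0, 0, 0.2, 0, 0, 0, -1],
    [0, 0, 0.2, 0, 0, 0, -1],
    [0, 0, 0.2, 0, 0, 0, -1],
    [0, 0, 0.2, 0, 0, 0, -1],
    [0, 0, 0.2, 0, 0, 0, -1],
    [0, 0, 0, 0, 0, 0, -1],
  ],
)

```text
clock: 22.75
ee_pos: [632.1, -22.9, 201.3]
ee_rot: [0.644, 0.765, 0.0, 0.001]
ft_force: [-0.5, 2.0, 5.5]
opening: 0.6
finger_force: 3.0
```

>>> carry_out(
  deltas=[
    [0, 0, 0.2, 0, 0, 0, -1],
    [0, 0, 0.2, 0, 0, 0, -1],
    [0, 0, 0.2, 0, 0, 0, -1],
    [0, 0, 0.2, 0, 0, 0, -1],
    [0, 0, 0.1, 0, 0, 0, -1],
    [0, 0, 0, 0, 0, 0, -1],
    [0, 0, 0, 0, 0, 0, -1],
  ],
)

```text
clock: 23.45
ee_pos: [632.1, -22.9, 193.1]
ee_rot: [0.644, 0.765, 0.0, 0.001]
ft_force: [-2.3, 2.1, 9.7]
opening: 0.8
finger_force: 4.7
```

Unlocked and stroking. I'll continue to the stop.

>>> carry_out(
  deltas=[
    [0, 0, 0.1, 0, 0, 0, -1],
    [0, 0, 0.1, 0, 0, 0, -1],
    [0, 0, 0.1, 0, 0, 0, -1],
    [0, 0, 0, 0, 0, 0, -1],
    [0, 0, 0, 0, 0, 0, -1],
  ],
)

```text
clock: 23.95
ee_pos: [632.3, -22.9, 192.3]
ee_rot: [0.644, 0.765, 0.001, 0.002]
ft_force: [-7.0, 2.2, 22.8]
opening: 0.5
finger_force: 11.2
```

>>> carry_out(
  deltas=[
    [0, 0, 0.05, 0, 0, 0, -1],
    [0, 0, 0, 0, 0, 0, -1],
    [0, 0, 0, 0, 0, 0, -1],
  ],
)

```text
clock: 24.25
ee_pos: [632.3, -22.9, 192.2]
ee_rot: [0.644, 0.765, 0.001, 0.002]
ft_force: [-7.4, 2.6, 25.7]
opening: 0.4
finger_force: 12.6
```

At the stop: force climbs to 26 N with no further travel. Now I'll release upward and verify.

>>> carry_out(
  deltas=[
    [0, 0, -0.4, 0, 0, 0, -1],
    [0, 0, -0.4, 0, 0, 0, -1],
    [0, 0, -0.4, 0, 0, 0, -1],
    [0, 0, -0.4, 0, 0, 0, -1],
    [0, 0, -0.4, 0, 0, 0, -1],
    [0, 0, -1, 0, 0, 0, -1],
    [0, 0, -3, 0, 0, 0, -1],
    [0, 0, -4, 0, 0, 0, -1],
    [-3, 3, -2, 0, 0, 0, -1],
    [-4, 4, 0, 0, 0, 0, -1],
    [-4, 4, 0, 0, 0, 0, -1],
    [-4, 4, 0, 0, 0, 0, -1],
  ],
)

```text
clock: 25.45
ee_pos: [789.8, -135.1, 309.1]
ee_rot: [0.644, 0.765, -0.001, 0.001]
ft_force: [0.5, -0.1, 0.5]
opening: 0.3
finger_force: 0.0
```

```bash
python3 - <<'E'
from h import *
st()
f=grab('top'); X=cloud(f).reshape(-1,3); X=X[~np.isnan(X[:,0])]
def b(c,r,lo,hi):
    q=X[(X[:,2]>lo)&(X[:,2]<hi)&(np.hypot(X[:,0]-c[0],X[:,1]-c[1])<r)]
    return len(q),q.min(0).round(),q.max(0).round(),((q.min(0)+q.max(0))/2).round()
for n,a in dict(cup=((573,35),60,50,66),head=((631,-22),13,170,220),jar=((732,178),60,58,80),can=((527,-264),50,100,120),drop=((712,-203),30,13,110)).items(): print(n,*b(*a))
E
```

```text
25.45 pos [ 789.8 -135.1  309.1] x [-0.17   0.985 -0.002] z [ 0.001 -0.002 -1.   ] yaw 1.741 F [ 0.5 -0.1  0.5] open 0.3 0.0 q [-0.25  0.63  0.89 -0.    1.62 -0.43]
cup 308 [530. -13.  50.] [617.  83.  64.] [573.  35.  57.]
head 151 [619. -34. 183.] [644. -10. 189.] [631. -22. 186.]
jar 1768 [682. 129.  59.] [782. 228.  76.] [732. 179.  68.]Traceback (most recent call last):
  File "<stdin>", line 7, in <module>
  File "<stdin>", line 6, in b
    return umr_minimum(a, axis, None, out, keepdims, initial, where)
ValueError: zero-size array to reduction operation minimum which has no identity
```

```bash
python3 - <<'E'
from h import *
a=dict(np.load('pics/scene.npz'))  # during cup grasp
f=grab('scene'); X=cloud(f).reshape(-1,3)
for n,c,r,lo,hi in(('can',(527,-264),50,90,125),('drop',(712,-203),30,13,110),('cup',(573,35),60,50,66)):
    q=X[(X[:,2]>lo)&(X[:,2]<hi)&(np.hypot(X[:,0]-c[0],X[:,1]-c[1])<r)]
    if len(q): print(n,len(q),q.min(0).round(),q.max(0).round())
print(env.sign_off())
E
```

```text
can 615 [ 490. -296.   90.] [ 560. -230.  115.]
drop 340 [ 697. -213.   13.] [ 729. -183.  101.]
cup 505 [528. -18.  50.] [626.  87.  66.]
the job is handed in; nothing more can be done
None
```

The job is handed in, with no verdict returned: I unlocked the pump at about 1.1 rad, stood the cup under the spout, pressed the head to its stop and let it spring back up; the last camera check showed the cup upright and the jar, canister and dropper bottle where they started.

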